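Put the finish samples back in their trays

TASK

Take apart the two small piles of finish samples on the green cutting mat: lay each sample flat in the metal tray that carries a swatch of the same material, and set the two square protective plates aside in the leather tray, one squarely on top of the other. The samples chip easily, so set them down rather than drop them.

Things in the scene. Friction and masses are not known exactly. Their poses are not given: they have to be found in the camera images.
- walnut_sample: dark walnut sample, plywood core: a flat bar 100 x 46 x 12 mm (x long, y wide, z thick); origin at the centre of its underside, z up; the same either way round. It lies on the mat at the bottom of one of the two piles (its underside 2 mm above the desk), under a square plate.
- marble_sample: white marble sample: a flat bar 100 x 46 x 12 mm (x long, y wide, z thick); origin at the centre of its underside, z up; the same either way round. It lies on the mat at the bottom of the other pile (its underside 2 mm above the desk), under a square plate.
- blue_sample: glazed tile sample, blue glaze on top, terracotta beneath: a flat bar 100 x 46 x 12 mm (x long, y wide, z thick); origin at the centre of its underside, z up; the same either way round. It lies on top of one of the two plates, crosswise to the sample below, underside 22 mm above the desk.
- cork_plate: square protective spacer plate of brown cork, 66 x 66 mm, 8 mm thick, rigid and light; origin at the centre of its underside, z up; the same in all four quarter turns. It lies on the walnut or the marble sample, underside 14 mm above the desk. That sample's ends stand out 17 mm; across the sample's width the plate stands out 10 mm on each side: grip it there.
- grey_plate: square protective spacer plate of grey board, 66 x 66 mm, 8 mm thick, rigid and light; origin at the centre of its underside, z up; the same in all four quarter turns. It lies on the other of the two samples in the same way as the cork plate.
- walnut_tray: low dark metal tray, fixed, 126 (x) x 70 (y) mm, dark walnut swatch on a ledge at its -x end (reaching x = -85 mm, 11 mm high). Inside 120 x 64 mm, floor 3 mm, rim 14 mm above the desk; both long sides are cut down to the floor over the middle 68 mm, for fingers that hold a sample by its long edges. A sample fits lengthwise with 9 mm play. Origin on the desk under the centre of the 126 x 70 mm
- marble_tray: low dark metal tray, fixed, 126 (x) x 70 (y) mm, white marble swatch on a ledge at its -x end (reaching x = -85 mm, 11 mm high). Inside 120 x 64 mm, floor 3 mm, rim 14 mm above the desk; both long sides are cut down to the floor over the middle 68 mm, for fingers that hold a sample by its long edges. A sample fits lengthwise with 9 mm play. Origin on the desk under the centre of the 126 x 70 mm
- blue_tray: low dark metal tray, fixed, 126 (x) x 70 (y) mm, blue glazed swatch on a ledge at its -x end (reaching x = -85 mm, 11 mm high). Inside 120 x 64 mm, floor 3 mm, rim 14 mm above the desk; both long sides are cut down to the floor over the middle 68 mm, for fingers that hold a sample by its long edges. A sample fits lengthwise with 9 mm play. Origin on the desk under the centre of the 126 x 70 mm
- leather_tray: shallow brown leather desk tray, fixed, 175 mm along its x, 120 mm along its y, 17 mm high, floor 3 mm thick, inside 168 x 114 mm, empty at the start; origin under its centre on the desk

How it is judged:
By the outcome, as a careful person would: the job done as asked, in the order asked, and still so for the second after the job is handed in, with the robot touching nothing.
It also fails if it takes over 112 s, if anything falls off the work surface, if the arm or the gripper's body presses on something with over 40 N, if the wrist force passes 120 N, or if a joint passes its speed limit or range.

ROBOT

A 6-joint arm with a two-finger parallel gripper is mounted at the origin on a cart in front of the work surface, level with it; the furniture and walls round the work are solid. World frame = base frame: x ahead of the robot, y to its left, z up, the work surface at z = 0. Lengths are in m, angles in degrees, forces in N, time in s.
With the tool pointing down it reaches from about 0.35 to 1 m from the base axis. Payload 7.1 kg.
Tool frame: the origin (TCP) lies midway between the tips of the shut fingers; the grasp point (between the pads) lies 19 mm behind it; z points along the fingers, y is the line along which they close (so a half turn about z gives the same grasp; the last joint's range is limited). The gripper opens to 85 mm and grips with 20 to 120 N. Pads are 22 mm wide; open, the fingers measure 114 mm over their backs; the gripper's body (76 mm by 85 mm) begins 54 mm behind the grasp point. The pads swing forward as they close: fully open they stand 13 mm farther back than shut.
Start: joints at [69.442, 24.242, 93.386, -0, 62.372, -1.089], TCP at [0.208, 0.589, 0.231] pointing down, gripper open.
Joint ranges: [-172.04, 172.04], [-51.8, 120.97], [4.93, 147.93], [-75.15, 255.16], [6.16, 154.13], [-145.62, 145.62]. Speed limits (degrees/s): [136.94, 136.94, 172.46, 180, 180, 180].

INTERFACE

Orientations are given as a 3x3 rotation matrix whose columns are the frame's x, y, z axes.
In Python, from workcell import * gives the robot as it stands. Calls block until the motion is done:
- reach(position, orientation): joint-space move of the TCP to a pose.
- servo_line(position, velocity=0.15, rotation=None, contact_N=None): straight line of the TCP; rotation=None keeps the orientation; velocity is the mean speed in m/s. With contact_N (N) it stops when the force on the tool has changed by that much, and returns True; else False.
- move_j(angles): joint-space move.
- gripper_open() and clamp(grip_force=None): open the fingers fully, or close them until they stop; grip_force is the grip in N (None keeps the last).
- dwell(seconds).
- solve_ik(position, orientation): joint angles nearest the present ones, or None.
- sense(): the state.
- camera(name): name is "side" or "top"; returns a dict with "image" (480x640x3 uint8, blue, green, red), "z_map" (480x640 float32, m along the optical axis (not along the pixel's ray), 0 where there is no reading), "camera_matrix" (3x3 intrinsics, pixels), "dist" ([k1, k2, p1, p2, k3] as OpenCV has them; the pictures are not rectified), "R" (3x3) and "t" (3): a world point X has camera coordinates R X + t. Camera axes: x right, y down, z forward; pixel columns grow to the right and rows downward; lengths in m; the calibration is good to about 2 mm. A picture is of the moment at which its call begins.
A pose or a line that the arm cannot do raises MotionError and nothing moves.
- job_done(): hands the job in; it is judged then, once.
Trained networks look in a picture, given as the dict that the camera call returned (one of the last four; its "shot" number tells which), for a name from the list of things; names that differ only in an ending like _2 or _b are one class to them, and where a whole thing is asked for, a point or a joint stands for the part that bears it (a point fixed in the world has none). Each returns a list of dicts, best first, with "confidence" (0 to 1); they miss things now and then, are a little off and sometimes report something else, mostly with a low value. They report only what shows in the picture. A call takes as long as a camera call.
- outline_of(picture, thing): "mask" (480x640 bool, what is visible of it) and "rect" ([centre column, centre row, width, height] in pixels, round what is visible of it).
The state is a dict: "time_s": time; "q": joint angles; "qvel": joint speeds; "tau": joint torques, N m; "eef_pos": TCP position; "tcp_rot": TCP orientation; "wrist_force": force on the tool from outside, world axes, zero at the start; "moment": the same for the moment, N m; "gripper_width": opening from 0.0 (shut) to 1.0 (fully open); "gripper_force": force on a finger pad.
Only numpy, scipy, OpenCV 4.12 (cv2) and the standard library are available. Lean on these libraries where they do the work, as an engineer would, in place of code of your own. Each camera call takes 0.05 s, during which the arm holds its last target. There are 200 camera calls.

## Working session

There is one attempt and no reset: what is moved stays moved. The work goes in short steps, each a Python script; the robot and the scene stay as the last script left them, time stands still between calls to the robot, and variables do not carry over. Pictures are saved under pics/ and viewed, at most 14 in all, crops included, and the job is handed in when it is done.

```bash
mkdir -p pics; ls; python3 - <<'E'
from workcell import *
import cv2
for n in("top","side"):
    c=camera(n); cv2.imwrite(f"pics/{n}0.png",c["image"]); print(n,c["camera_matrix"].tolist(),c["dist"],c["R"].tolist(),c["t"], (c["z_map"]>0).mean())
s=sense(); print(s)
E
```

```text
pics
top [[541.3208187248488, 0.0, 318.53414850323696], [0.0, 541.3208187248488, 235.6691643989271], [0.0, 0.0, 1.0]] [-0.14064688  0.          0.          0.          0.        ] [[0.004589741070049818, -0.9999862697416024, 0.0025287556593142175], [-0.9877220918110408, -0.00492830498418572, -0.15614346338673332], [0.15615378197575353, -0.001781049762770909, -0.9877311497752873]] [-0.14578272  0.58048446  0.84214306] 0.9959537760416667
side [[522.3420812390682, 0.0, 315.47889418351525], [0.0, 522.3420812390682, 236.36877028760642], [0.0, 0.0, 1.0]] [-0.01577143  0.          0.          0.          0.        ] [[0.957458570406497, -0.28857062750713336, 0.00028088304764291116], [-0.17781720560379635, -0.5907519701918893, -0.787015343627847], [0.22727544378221856, 0.7534846399592628, -0.6169333594474005]] [-0.57960754  0.05426332  0.87222136] 0.9960123697916666
{'time_s': 0.1, 'q': array([ 6.94431106e+01,  2.42830273e+01,  9.34286595e+01, -2.67645778e-04,
        6.23714777e+01, -1.08995186e+00]), 'qvel': array([ 0.07217794, -0.11871342, -0.09061904,  0.02319635, -0.07248545,
        0.04525893]), 'tau': array([ 3.72512623e-04, -5.58424580e+01, -2.82444781e+01,  5.39217046e-05,
        3.02588975e-03,  2.77130169e-06]), 'eef_pos': array([0.2081009 , 0.5887972 , 0.23057999]), 'tcp_rot': array([[-9.42834674e-01,  3.33260442e-01, -5.05798618e-04],
       [ 3.33260825e-01,  9.42833692e-01, -1.36052227e-03],
       [ 2.34757255e-05, -1.45131044e-03, -9.99998947e-01]]), 'wrist_force': array([ 0.46034282, -0.32304103, -0.06424807]), 'moment': array([-0.03628351,  0.05491409,  0.007985  ]), 'gripper_force': 0.0, 'gripper_width': 0.9991801523395536}
```

View pics/top0.png

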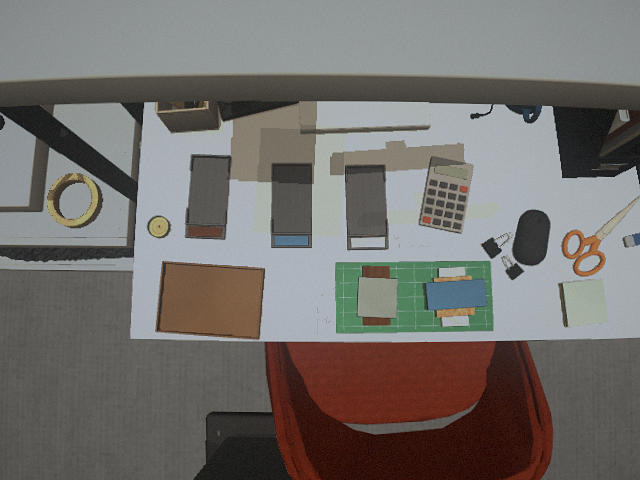

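View pics/side0.png

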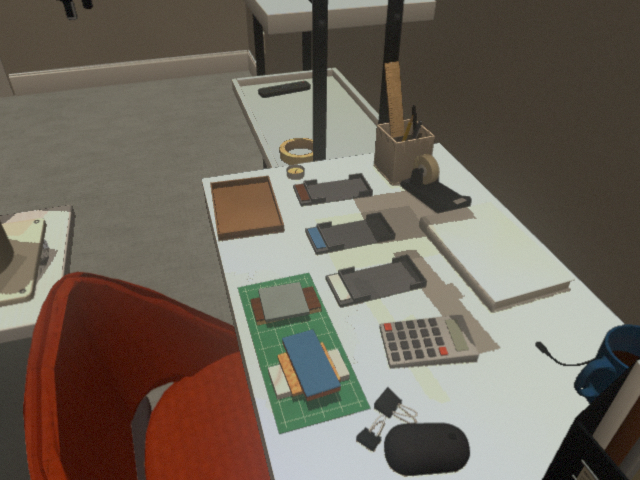

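Top view: grey plate on the walnut sample at (377,297), blue over cork over marble at (456,295). Trays are walnut (208,197), blue (292,205), marble (367,205) and leather (211,300). An overhead shelf fills the rows above about 100. Next I'll get metric positions.

```bash
cat > h.py <<'E'
from workcell import *
import cv2, numpy as np
def world(c,mask=None):
    m=(c["z_map"]>0) if mask is None else mask&(c["z_map"]>0)
    v,u=np.nonzero(m); z=c["z_map"][v,u].astype(float)
    p=cv2.undistortPoints(np.stack([u,v],1).astype(float)[:,None],c["camera_matrix"],c["dist"])[:,0]
    X=np.c_[p*z[:,None],z[:,None]]
    return (X-c["t"])@c["R"]
def find(c,thing,zband=None):
    r=outline_of(c,thing)
    if not r: return None
    m=cv2.erode(r[0]["mask"].astype(np.uint8),np.ones((3,3)))>0 if zband is None else r[0]["mask"]
    X=world(c,m)
    zt=np.percentile(X[:,2],[5,50,95])
    if zband is not None: X=X[abs(X[:,2]-zband)<.004]
    (x,y),(w,h),a=cv2.minAreaRect(X[:,:2].astype(np.float32)) if len(X)>5 else ((0,0),(0,0),0)
    if w<h: w,h,a=h,w,a-90
    return dict(conf=round(r[0]["confidence"],2),n=len(X),z=zt.round(4).tolist(),c=(round(x,4),round(y,4)),wh=(round(w,4),round(h,4)),ang=round((a+90)%180-90,1))
E
python3 - <<'E'
from h import *
for n in("top","side"):
    c=camera(n); print(n)
    for t in "walnut_sample marble_sample blue_sample cork_plate grey_plate walnut_tray marble_tray blue_tray leather_tray".split():
        print(t,find(c,t),find(c,t,{"blue_sample":.034,"cork_plate":.022,"grey_plate":.022,"leather_tray":.003}.get(t,.014)))
    X=world(c)
    k=(X[:,2]>.06)&(X[:,0]>.3)&(X[:,0]<1.1)&(abs(X[:,1])<.5)
    Y=X[k]
    for a in np.arange(.3,1.1,.1):
        for b in np.arange(-.5,.5,.1):
            q=Y[(Y[:,0]//.1==round(a*10))&(Y[:,1]>=b)&(Y[:,1]<b+.1)]
            if len(q)>5: print(round(a,1),round(b,1),len(q),q[:,2].min().round(2),q[:,2].max().round(2),end=" | ")
    print()
E
```

```text
top
walnut_sample None None
marble_sample {'conf': 0.65, 'n': 374, 'z': [0.0115, 0.0139, 0.0167], 'c': (0.484, -0.3698), 'wh': (0.096, 0.0436), 'ang': 2.9} {'conf': 0.65, 'n': 488, 'z': [0.0108, 0.0139, 0.0169], 'c': (0.4842, -0.3705), 'wh': (0.0996, 0.0462), 'ang': 3.5}
blue_sample {'conf': 0.77, 'n': 1479, 'z': [0.0316, 0.0341, 0.0366], 'c': (0.4871, -0.3694), 'wh': (0.0977, 0.0433), 'ang': -86.4} {'conf': 0.77, 'n': 1590, 'z': [0.0306, 0.0339, 0.0366], 'c': (0.4864, -0.3709), 'wh': (0.1012, 0.0457), 'ang': -86.0}
cork_plate {'conf': 0.96, 'n': 288, 'z': [0.0195, 0.0221, 0.0243], 'c': (0.4843, -0.3699), 'wh': (0.0629, 0.0625), 'ang': 3.7} {'conf': 0.96, 'n': 441, 'z': [0.0188, 0.0219, 0.0248], 'c': (0.4839, -0.3701), 'wh': (0.0656, 0.0655), 'ang': -86.4}
grey_plate {'conf': 0.69, 'n': 1323, 'z': [0.0196, 0.022, 0.0246], 'c': (0.4824, -0.2414), 'wh': (0.0623, 0.0611), 'ang': -2.6} {'conf': 0.69, 'n': 1468, 'z': [0.0196, 0.022, 0.0246], 'c': (0.4825, -0.2409), 'wh': (0.0658, 0.0656), 'ang': -2.7}
walnut_tray {'conf': 0.65, 'n': 3065, 'z': [0.001, 0.0041, 0.0132], 'c': (0.656, 0.05), 
[... 3435 characters left out ...]
 0.76, 'n': 2929, 'z': [0.0005, 0.0026, 0.0153], 'c': (0.4779, 0.038), 'wh': (0.181, 0.1214), 'ang': 85.7}
0.5 0.2 625 0.27 0.31 | 0.5 0.3 154 0.27 0.31 | 0.5 0.4 25 0.27 0.29 | 0.6 0.1 1872 0.06 0.33 | 0.6 0.2 1201 0.06 0.33 | 0.6 0.3 12 0.31 0.31 | 0.7 -0.0 477 0.06 0.15 | 0.7 0.1 155 0.06 0.21 | 0.7 0.2 1286 0.27 0.31 | 0.8 -0.5 774 0.06 0.1 | 0.8 -0.1 191 0.06 0.08 | 0.8 -0.0 998 0.06 0.16 | 0.8 0.1 2409 0.06 0.32 | 0.8 0.2 804 0.06 0.32 | 0.9 -0.5 25 0.06 0.08 | 0.9 -0.4 4194 0.06 0.27 | 0.9 -0.3 10731 0.06 0.41 | 0.9 -0.2 9335 0.06 0.4 | 0.9 -0.1 6477 0.06 0.38 | 0.9 -0.0 4600 0.06 0.35 | 0.9 0.1 3303 0.06 0.33 | 0.9 0.2 2611 0.06 0.31 | 0.9 0.3 1344 0.06 0.28 | 0.9 0.4 535 0.06 0.21 |
```

```bash
cat >> h.py <<'E'
def rot(close_deg):
    a=np.radians(close_deg); y=np.array([np.cos(a),np.sin(a),0]); z=np.array([0,0,-1.]); return np.c_[np.cross(y,z),y,z]
def best(p,close_deg):
    """of the two half turns the one whose IK is nearest the present joints"""
    q0=sense()["q"]; o=[(np.abs(np.array(q)-q0).max(),k) for k in(close_deg,close_deg+180) if (q:=solve_ik(p,rot(k))) is not None]
    return rot(min(o)[1])
def back(w):
    """how far the tips stand behind the shut-finger TCP at opening w (arc fit: 13 mm at 85 mm)"""
    s=np.sin(np.radians(-5.9))+w/2/.05715; return .05715*(np.cos(np.radians(5.9))-np.sqrt(1-s*s))
ZT=.15
def pick(x,y,close,ztip,w,N):
    R=best([x,y,ZT],close); reach([x,y,ZT],R)
    servo_line([x,y,ztip-back(w)],.12); clamp(N); dwell(.2); s=sense()
    print("pick",s["time_s"],s["gripper_width"],s["gripper_force"],s["wrist_force"].round(1))
    servo_line([x,y,ZT],.12); s=sense(); print("lift",s["gripper_width"],s["gripper_force"])
def place(x,y,close,ztip,w,h=.03,via=None):
    """ztip: expected tip height when the thing rests"""
    z=ztip-back(w); R=best([x,y,ZT],close); reach([x,y,ZT],R)
    servo_line([x,y,z+.012],.12)
    hit=servo_line([x,y,z-.004],.02,contact_N=3); s=sense()
    print("place",hit,"z err",s["eef_pos"][2]-z,s["wrist_force"].round(1)); gripper_open(); dwell(.1)
    servo_line([x,y,ZT],.15); print("t",sense()["time_s"],sense()["wrist_force"].round(1))
E
python3 - <<'E'
from h import *
for n in("top","side"):
    X=world(camera(n)); k=(X[:,0]>.55)&(X[:,0]<.8)&(X[:,1]>-.32)&(X[:,1]<.2)&(X[:,2]>.02)&(X[:,2]<.5)
    for a in np.arange(.55,.8,.05):
        for b in np.arange(-.3,.2,.05):
            q=X[k&(X[:,0]>=a)&(X[:,0]<a+.05)&(X[:,1]>=b)&(X[:,1]<b+.05)]
            if len(q)>3: print(n,round(a,2),round(b,2),q[:,2].max().round(2),end=" | ")
    print()
print(back(.046),back(.066))
for p,k in [((.486,-.372),4),((.64+.011,-.0965),90),((.482,-.242),87),((.476,.04),87),((.667,.05),87),((.65,-.226),91),((.484,-.371),93)]:
  for z in (.01,.15):
    for d in(0,180):
        q=solve_ik([*p,z],rot(k+d)); print(p,k+d,z,None if q is None else np.round(q,0).tolist())
E
```

```text
top 0.65 0.15 0.41 | top 0.75 -0.3 0.03 | top 0.75 -0.25 0.03 | top 0.75 -0.2 0.03 | top 0.75 -0.15 0.03 | top 0.75 -0.0 0.1 | top 0.75 0.05 0.1 | top 0.75 0.1 0.1 | 
side 0.65 0.15 0.33 | side 0.75 -0.3 0.03 | side 0.75 -0.25 0.03 | side 0.75 -0.2 0.03 | side 0.75 -0.15 0.03 | side 0.75 -0.0 0.15 | side 0.75 0.05 0.1 | side 0.75 0.1 0.16 | side 0.75 0.15 0.21 | 
0.002323482642399066 0.006544832448931923
(0.486, -0.372) 4 0.01 [-39.0, 41.0, 100.0, -0.0, 39.0, -43.0]
(0.486, -0.372) 184 0.01 [-39.0, 41.0, 100.0, -0.0, 39.0, 137.0]
(0.486, -0.372) 4 0.15 [-39.0, 29.0, 98.0, -0.0, 53.0, -43.0]
(0.486, -0.372) 184 0.15 [-39.0, 29.0, 98.0, -0.0, 53.0, 137.0]
(0.651, -0.0965) 90 0.01 [-9.0, 43.0, 94.0, -0.0, 42.0, -99.0]
(0.651, -0.0965) 270 0.01 [-9.0, 43.0, 94.0, -0.0, 42.0, 81.0]
(0.651, -0.0965) 90 0.15 [-9.0, 32.0, 92.0, -0.0, 56.0, -99.0]
(0.651, -0.0965) 270 0.15 [-9.0, 32.0, 92.0, -0.0, 56.0, 81.0]
(0.482, -0.242) 87 0.01 [-28.0, 37.0, 110.0, -0.0, 33.0, -115.0]
(0.482, -0.242) 267 0.01 [-28.0, 37.0, 110.0, -0.0, 33.0, 65.0]
(0.482, -0.242) 87 0.15 [-28.0, 24.0, 108.0, -0.0, 49.0, 
[... 353 characters left out ...]
0.0, 43.0, -84.0]
(0.667, 0.05) 267 0.01 [3.0, 44.0, 92.0, -0.0, 43.0, 96.0]
(0.667, 0.05) 87 0.15 [3.0, 33.0, 90.0, -0.0, 56.0, -84.0]
(0.667, 0.05) 267 0.15 [3.0, 33.0, 90.0, -0.0, 56.0, 96.0]
(0.65, -0.226) 91 0.01 [-20.0, 45.0, 90.0, -0.0, 45.0, -111.0]
(0.65, -0.226) 271 0.01 [-20.0, 45.0, 90.0, -0.0, 45.0, 69.0]
(0.65, -0.226) 91 0.15 [-20.0, 35.0, 88.0, -0.0, 58.0, -111.0]
(0.65, -0.226) 271 0.15 [-20.0, 35.0, 88.0, -0.0, 58.0, 69.0]
(0.484, -0.371) 93 0.01 [-39.0, 41.0, 101.0, -0.0, 39.0, -132.0]
(0.484, -0.371) 273 0.01 [-39.0, 41.0, 101.0, -0.0, 39.0, 48.0]
(0.484, -0.371) 93 0.15 [-39.0, 29.0, 99.0, -0.0, 53.0, -132.0]
(0.484, -0.371) 273 0.15 [-39.0, 29.0, 99.0, -0.0, 53.0, 48.0]
```

```bash
python3 - <<'E'
from h import *
for n in("top","side"):
    X=world(camera(n)); print(n)
    for a in np.arange(-.1,.85,.1):
        r=[]
        for b in np.arange(-.6,.8,.1):
            q=X[(X[:,0]>=a)&(X[:,0]<a+.1)&(X[:,1]>=b)&(X[:,1]<b+.1)&(X[:,2]<.6)]
            r.append(f"{q[:,2].max():6.2f}" if len(q)>8 else "   -  ")
        print(round(a,1),*r)
E
```

```text
top
-0.1    -      -      -      -      -      -      -      -    -0.75  -0.75  -0.75  -0.75  -0.75  -0.75
0.0    -      -      -      -      -      -      -    -0.65  -0.74  -0.75  -0.75  -0.75  -0.75  -0.75
0.1   0.06   0.06   0.05   0.04   0.05   0.02  -0.22  -0.22  -0.75  -0.75  -0.75  -0.75  -0.75  -0.75
0.2   0.06   0.06  -0.01  -0.02   0.05   0.02  -0.75  -0.75  -0.75  -0.75  -0.75  -0.75  -0.75  -0.75
0.3  -0.05  -0.21  -0.25  -0.25  -0.15  -0.06  -0.75  -0.75  -0.75  -0.75  -0.75  -0.75  -0.75  -0.75
0.4   0.02   0.04   0.04   0.03   0.01   0.02   0.02   0.02    -      -    -0.75  -0.75  -0.75  -0.75
0.5   0.04   0.04   0.04   0.03   0.02   0.02   0.02   0.02   0.31  -0.03  -0.04  -0.45  -0.35  -0.55
0.6   0.14   0.03   0.02   0.02   0.02   0.02   0.02   0.41   0.41  -0.03  -0.06  -0.34  -0.34  -0.57
0.7   0.21   0.02   0.03   0.03   0.03   0.02   0.10   0.10   0.31  -0.03    -      -      -      -  
0.8   0.08   0.04   0.03   0.03   0.03   0.06   0.08   0.08   0.05  -0.06    -      -      -      -  
side
-0.1    -      -      -      -    -0.19    -      -      -      -     
[... 250 characters left out ...]
0.06  -0.02  -0.03   0.05  -0.01    -      -    -0.75    -      -     0.28   0.26  -0.75
0.3    -      -    -0.25  -0.25  -0.14  -0.07    -      -      -      -      -    -0.75  -0.75  -0.75
0.4   0.00   0.04   0.04   0.02   0.00   0.02   0.02   0.02    -      -    -0.75  -0.75  -0.75  -0.75
0.5   0.04   0.04   0.04   0.02   0.02   0.02   0.02   0.02   0.31   0.31   0.29  -0.04  -0.04  -0.04
0.6   0.13   0.03   0.02   0.02   0.01   0.01   0.02   0.33   0.33   0.31  -0.06  -0.06  -0.04  -0.04
0.7   0.20   0.02   0.03   0.03   0.03   0.01   0.15   0.30   0.31  -0.06  -0.06  -0.06  -0.04  -0.04
0.8   0.10   0.10   0.03   0.03   0.03   0.08   0.16   0.32   0.32  -0.06  -0.06  -0.06  -0.06  -0.04
```

```bash
python3 - <<'E'
from h import *
servo_line([.14,.40,.25],.2)
reach([.40,-.1,.25],best([.40,-.1,.25],4))
pick(.486,-.372,3.8,.0245,.046,40)
print(sense()["eef_pos"])
c=camera("side"); cv2.imwrite("pics/s1.png",c["image"])
E
```

```text
pick 8.4167 0.5243803893288151 41.20327949523926 [-1.6 -0.   6.5]
lift 0.5223555210270575 40.924251079559326
[ 0.48549817 -0.37162502  0.14911934]
```

View pics/s1.png

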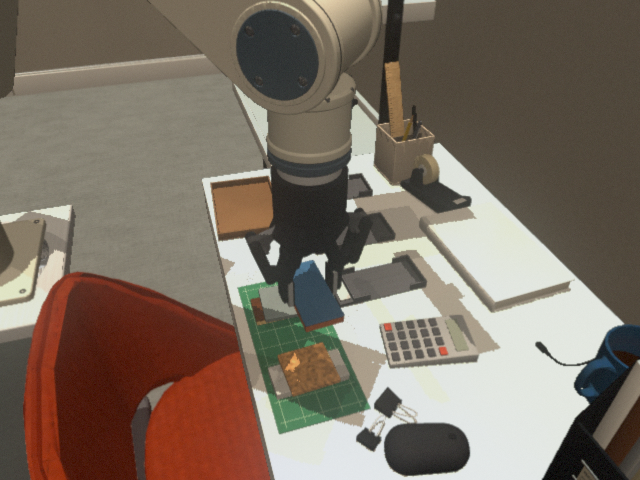

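Blue sample is held at about (318,293), and the cork plate is still on the marble at (310,370). Next I'll place it in the blue tray.

```bash
python3 - <<'E'
from h import *
place(.6515,-.0965,90.3,.0055,.046)
pick(.482,-.242,87.2,.009,.066,30)
place(.476,.040,87,.0035+.009-.014+.003+.0005 if 0 else .0035-.005+.001 if 0 else .003,.066) if 0 else None
for n in("top","side"):
    c=camera(n); cv2.imwrite(f"pics/{n}2.png",c["image"]); print(find(c,"blue_sample"),find(c,"cork_plate",.022),find(c,"grey_plate"),find(c,"walnut_sample",.014))
E
```

```text
place True z err 0.0007547485656640308 [-0.4  0.4  4.7]
t 14.475 [-0.3  0.6 -0.2]
pick 17.2667 0.7645266139988857 32.7718859910965 [-0.9  0.4  5.4]
lift 0.760564807976021 33.25414001941681
{'conf': 0.73, 'n': 1397, 'z': [0.0128, 0.0155, 0.018], 'c': (0.6519, -0.0969), 'wh': (0.1006, 0.0437), 'ang': 1.7} None {'conf': 0.45, 'n': 125, 'z': [0.1658, 0.1677, 0.17], 'c': (0.4569, -0.2295), 'wh': (0.0284, 0.016), 'ang': 81.9} {'conf': 0.69, 'n': 208, 'z': [0.0113, 0.0137, 0.0164], 'c': (0.4427, -0.2421), 'wh': (0.0421, 0.0133), 'ang': 90.0}
{'conf': 0.57, 'n': 890, 'z': [0.0087, 0.014, 0.0158], 'c': (0.649, -0.1012), 'wh': (0.0969, 0.0463), 'ang': -0.6} {'conf': 0.92, 'n': 2094, 'z': [0.0166, 0.0212, 0.0229], 'c': (0.4827, -0.3724), 'wh': (0.0692, 0.0663), 'ang': -86.7} {'conf': 0.75, 'n': 744, 'z': [0.1644, 0.1675, 0.1686], 'c': (0.4794, -0.2456), 'wh': (0.0647, 0.0634), 'ang': 87.1} {'conf': 0.71, 'n': 1496, 'z': [0.0035, 0.013, 0.0148], 'c': (0.4846, -0.2418), 'wh': (0.1004, 0.0502), 'ang': 0.1}
```

View pics/side2.png

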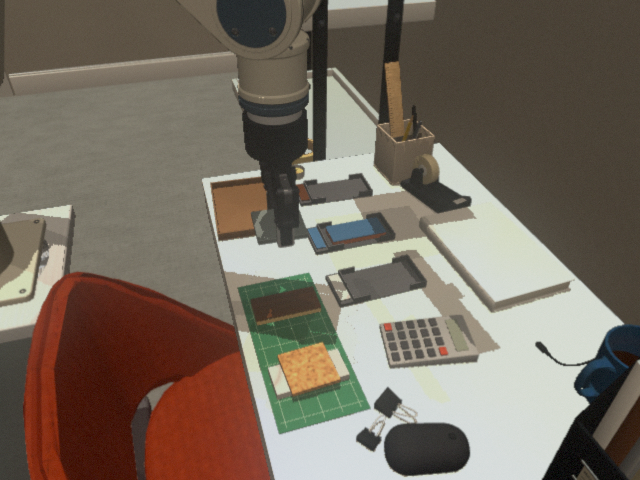

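Blue sits flat in its tray at (350,230) and the grey plate is level in the gripper. I gripped the plate with the tips below its underside, though, and they would hit the leather tray floor first. I'll set it back and regrip higher.

```bash
python3 - <<'E'
from h import *
servo_line([.482,-.242,.012],.12)
print(servo_line([.482,-.242,.0],.02,contact_N=3),sense()["eef_pos"])
gripper_open(); servo_line([.482,-.242,.0145-back(.066)],.05); clamp(30); dwell(.2)
servo_line([.482,-.242,.15],.12); s=sense(); print(s["time_s"],s["gripper_width"],s["gripper_force"])
reach([.476,.040,.15],best([.476,.040,.15],87)); 
c=camera("side"); print(find(c,"grey_plate"),sense()["eef_pos"])
cv2.imwrite("pics/s3.png",c["image"][100:300,120:440])
E
```

```text
True [ 0.48219849 -0.24204664  0.0029241 ]
23.3833 0.7606157921380637 33.20846736431122
{'conf': 0.85, 'n': 349, 'z': [0.1598, 0.1629, 0.164], 'c': (0.4736, 0.0345), 'wh': (0.0642, 0.0614), 'ang': 86.6} [0.47643879 0.03896357 0.14996302]
```

View pics/s3.png

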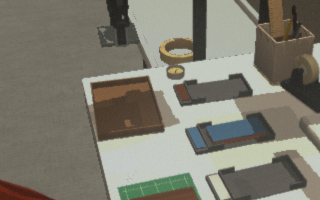

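```bash
python3 - <<'E'
from h import *
place(.476,.040,87,.0035,.066)
reach([.483,-.3712,.15],best([.483,-.3712,.15],93.5))
for n in("top","side"):
    c=camera(n); print(n,find(c,"grey_plate"),find(c,"grey_plate",.011))
cv2.imwrite("pics/s4.png",c["image"][140:440,160:460])
pick(.483,-.3712,93.5,.0145,.066,30)
E
```

```text
place True z err 0.0002525676193076763 [-0.8  0.   7.2]
t 28.3583 [-0.1  0.1  0.4]
top {'conf': 0.66, 'n': 1368, 'z': [0.0085, 0.0111, 0.0137], 'c': (0.4759, 0.0389), 'wh': (0.065, 0.0615), 'ang': 87.4} {'conf': 0.66, 'n': 1498, 'z': [0.0084, 0.0111, 0.0137], 'c': (0.4759, 0.0392), 'wh': (0.0676, 0.0656), 'ang': 86.1}
side {'conf': 0.74, 'n': 581, 'z': [0.0081, 0.01, 0.0118], 'c': (0.4738, 0.0351), 'wh': (0.064, 0.0595), 'ang': 86.5} {'conf': 0.74, 'n': 658, 'z': [0.0067, 0.01, 0.0118], 'c': (0.4742, 0.0365), 'wh': (0.067, 0.0639), 'ang': 86.0}
pick 32.2917 0.7615599767386674 33.0175656080246 [-1.4  0.9  6.6]
lift 0.7619360065876962 33.21119964122772
```

View pics/s4.png

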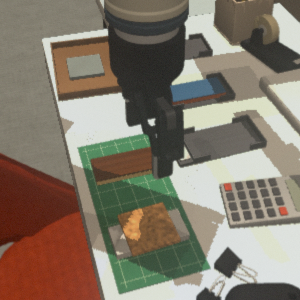

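Grey plate lies flat in the leather tray and the cork plate is in the gripper. I'll compare the cork's hover position with the grey's before lowering it.

```bash
python3 - <<'E'
from h import *
reach([.476,.040,.15],best([.476,.040,.15],87)); dwell(.3)
c=camera("side"); print(find(c,"cork_plate"),sense()["eef_pos"],sense()["tcp_rot"][:,1])
place(.4758,.0395,87,.0115,.066)
reach([.482,-.242,.15],best([.482,-.242,.15],87.2)); print(sense()["time_s"])
for n in("top","side"):
    c=camera(n); print(n,[(t,find(c,t,z)) for t,z in(("cork_plate",.019),("grey_plate",.011),("marble_sample",.014),("walnut_sample",.014))])
    u,v=(140,240) if n=="top" else(190,140)
    cv2.imwrite(f"pics/{n}5.png",cv2.resize(c["image"][v:v+110,u:u+140],None,fx=5,fy=5,interpolation=2))
E
```

```text
{'conf': 0.56, 'n': 373, 'z': [0.1589, 0.1622, 0.1635], 'c': (0.4752, 0.0341), 'wh': (0.0627, 0.0623), 'ang': -3.7} [0.47606738 0.03969834 0.1499636 ] [ 5.29039592e-02  9.98599605e-01 -1.30903624e-05]
place True z err 0.0005051753907550881 [ 0.3 -0.5  0.1]
t 39.1917 [-0.6  0.1  0.2]
40.2833
top [('cork_plate', {'conf': 0.62, 'n': 1501, 'z': [0.0163, 0.0189, 0.0217], 'c': (0.4761, 0.0387), 'wh': (0.0675, 0.0665), 'ang': 86.6}), ('grey_plate', None), ('marble_sample', {'conf': 0.21, 'n': 382, 'z': [0.0113, 0.0139, 0.0167], 'c': (0.4543, -0.2414), 'wh': (0.044, 0.0366), 'ang': 90.0}), ('walnut_sample', {'conf': 0.85, 'n': 390, 'z': [0.0112, 0.0139, 0.0171], 'c': (0.4543, -0.2406), 'wh': (0.0455, 0.0366), 'ang': 90.0})]
side [('cork_plate', {'conf': 0.8, 'n': 667, 'z': [0.0138, 0.018, 0.0198], 'c': (0.4753, 0.036), 'wh': (0.0693, 0.0637), 'ang': 87.2}), ('grey_plate', None), ('marble_sample', {'conf': 0.63, 'n': 2207, 'z': [0.0034, 0.0131, 0.0149], 'c': (0.4826, -0.373), 'wh': (0.1002, 0.048), 'ang': 1.7}), ('walnut_sample', {'conf': 0.59, 'n': 1472, 'z': [0.005, 0.0131, 0.0147], 'c': (0.4841, -0.2419), 'wh': (0.0995, 0.0481), 'ang': 0.3})]
```

View pics/top5.png

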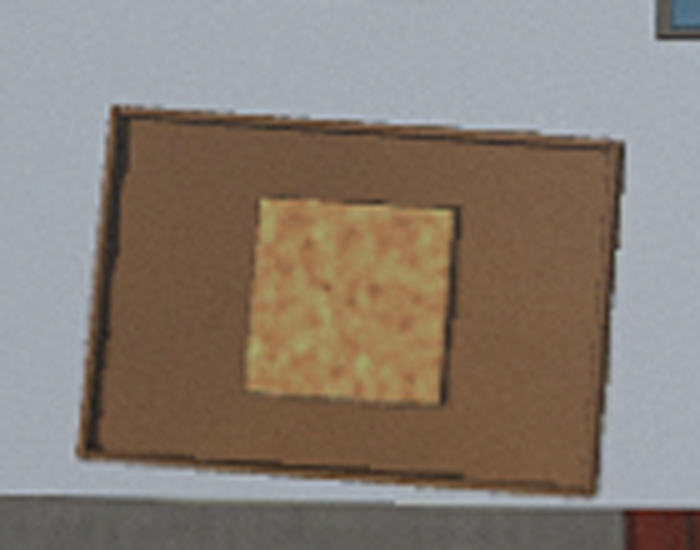

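View pics/side5.png

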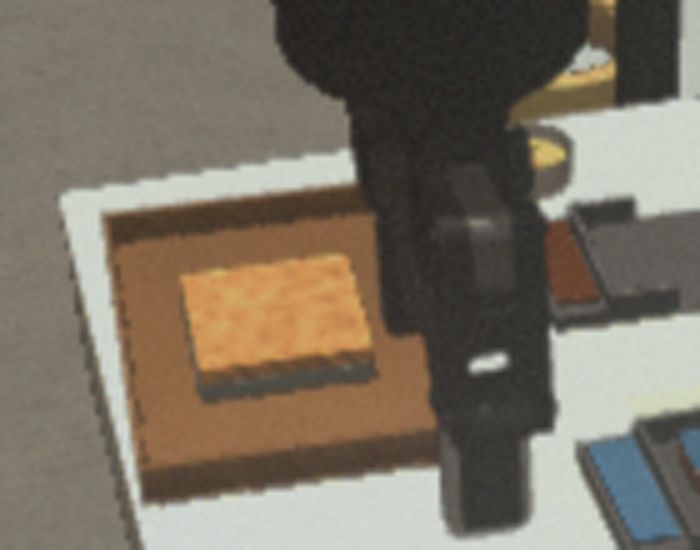

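The cork plate sits squarely on the grey one. Next I'll move the marble and re-measure the walnut while the arm is out of the way.

```bash
python3 - <<'E'
from h import *
pick(.4835,-.3715,93,.0045,.046,40)
for n in("top","side"):
    c=camera(n); m=outline_of(c,"walnut_sample")[0]["mask"]; X=world(c,m); X=X[X[:,2]>.0115]; print(n,len(X),cv2.minAreaRect(X[:,:2].astype(np.float32)))
place(.649,-.2258,91.3,.0055,.046)
E
```

```text
pick 43.4083 0.5247211598380411 41.46415293216705 [-0.4  1.1  6.2]
lift 0.5249173357604032 41.04643106460571
top 1496 ((0.48549002408981323, -0.2393503338098526), (0.04583878442645073, 0.09909828752279282), 89.76638793945312)
side 278 ((0.44325968623161316, -0.3008486032485962), (0.1656760275363922, 0.01966063492000103), 89.20211029052734)
place True z err 0.0006370504704675452 [-1.6  0.   4.8]
t 49.4583 [ 0.4  0.2 -0.4]
```

```bash
python3 - <<'E'
from h import *
pick(.485,-.241,90,.0045,.046,40)
place(.666,.049,87.6,.0055,.046)
reach([.45,-.25,.25],best([.45,-.25,.25],87))
print(sense()["time_s"])
for n in("top","side"):
    c=camera(n); cv2.imwrite(f"pics/{n}6.png",c["image"])
    for t,z in(("cork_plate",.019),("marble_sample",.015),("walnut_sample",.015),("blue_sample",.015)): print(n,t,find(c,t,z))
E
```

```text
pick 52.2 0.524743638494743 40.74130654335022 [-1.4  0.1  5.7]
lift 0.527989853186099 40.85626780986786
place True z err 0.0006343100372104993 [-0.9 -0.1  6. ]
t 58.45 [ 0.1 -0.3 -0.6]
59.875
top cork_plate {'conf': 0.75, 'n': 1522, 'z': [0.0162, 0.019, 0.0216], 'c': (0.4762, 0.0391), 'wh': (0.0677, 0.0666), 'ang': 86.6}
top marble_sample {'conf': 0.69, 'n': 1483, 'z': [0.0116, 0.0152, 0.0178], 'c': (0.6492, -0.2264), 'wh': (0.1, 0.0464), 'ang': 0.9}
top walnut_sample {'conf': 0.58, 'n': 1475, 'z': [0.0059, 0.0151, 0.0178], 'c': (0.6665, 0.0481), 'wh': (0.1004, 0.0477), 'ang': -2.2}
top blue_sample {'conf': 0.94, 'n': 1487, 'z': [0.0127, 0.0154, 0.0181], 'c': (0.6521, -0.0969), 'wh': (0.1003, 0.0454), 'ang': 0.5}
side cork_plate {'conf': 0.97, 'n': 706, 'z': [0.0098, 0.0178, 0.0198], 'c': (0.4751, 0.0363), 'wh': (0.0694, 0.0659), 'ang': 87.1}
side marble_sample {'conf': 0.69, 'n': 1228, 'z': [0.0065, 0.014, 0.0157], 'c': (0.6476, -0.2291), 'wh': (0.1011, 0.048), 'ang': 1.3}
side walnut_sample {'conf': 0.63, 'n': 662, 'z': [0.006, 0.0135, 0.0155], 'c': (0.6643, 0.0446), 'wh': (0.1, 0.0556), 'ang': -4.8}
side blue_sample {'conf': 0.89, 'n': 904, 'z': [0.0057, 0.0138, 0.0157], 'c': (0.6507, -0.0982), 'wh': (0.1009, 0.0504), 'ang': -0.2}
```

View pics/top6.png

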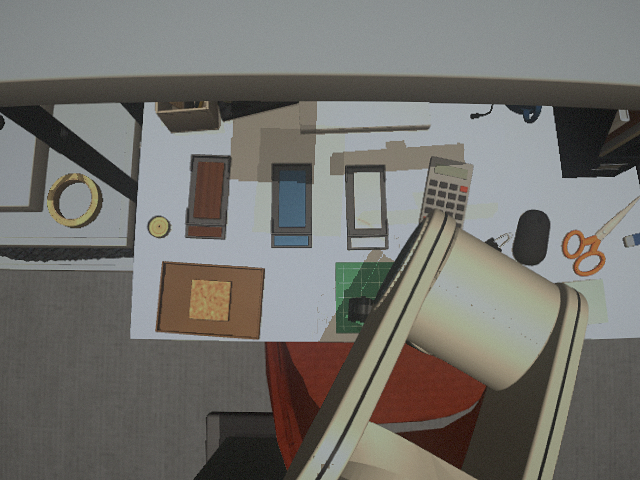

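View pics/side6.png

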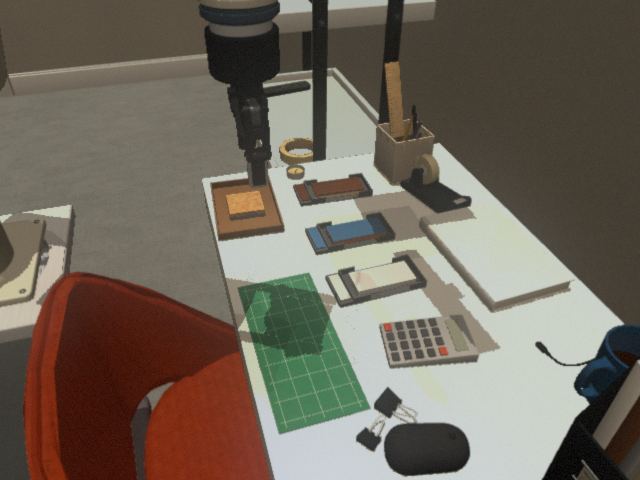

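Each sample lies flat in its own tray: walnut (208,190), blue (292,195) and marble (367,198). The plates are stacked in the leather tray at (210,300), and the arm is clear of everything.

```bash
python3 -c "
from workcell import *
print(job_done())"
```

```text
the job is handed in; nothing more can be done
None
```

The job is handed in at about 60 s on the robot's clock: the walnut, marble and blue samples lie flat in their matching trays, and the cork plate sits squarely on the grey one in the leather tray.

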